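Knock the jammed glass core out of a core drill

ROBOT

A 6-joint arm with a two-finger parallel gripper is mounted at the origin on the work surface. World frame = base frame: x ahead of the robot, y to its left, z up, the work surface at z = 0. Lengths are in mm, angles in rad, forces in N, time in s.
With the tool pointing down it reaches from about 350 to 775 mm from the base axis. Payload 7.3 kg.
Tool frame: the origin (TCP) lies on the centre line of the jaws, within the pads' length; the fingertips stand 11 mm ahead of it and the grasp point (between the pads) lies 8 mm behind it; z points along the fingers, y is the line along which they close (so a half turn about z gives the same grasp; the last joint's range is limited). The gripper opens to 92 mm and grips with 3 to 60 N. Pads are 19 mm wide; open, the fingers measure 130 mm over their backs; the gripper's body (75 mm by 190 mm) begins 47 mm behind the grasp point.
Start: joints at [-0.146, 0.342, 1.524, -0, 1.275, -0.146], TCP at [525.018, 0.02, 237.741] pointing down, gripper open.
Joint ranges: [-2.53, 2.53], [-0.77, 2.02], [0.04, 2.7], [-1, 4.14], [0.28, 2.66], [-3.11, 3.11]. Speed limits (rad/s): [2.57, 2.57, 3.14, 3.14, 3.14, 3.14].

INTERFACE

Orientations are given as [roll, pitch, yaw] about the fixed x, y, z axes, in that order (R = Rz(yaw) Ry(pitch) Rx(roll)).
In Python, from plant import bot gives the robot as it stands.
- The arm moves only by the tool step_arm, never from a script. Its argument "deltas" is a list of rows, each a list of 5 numbers: the opening, from 0 (shut) to 1 (fully open), then the shift along the tool's x, y, z each as a share of 0.5 m, from -1 to 1, then the turn about the tool's z as a share of pi/2 rad, from -1 to 1. In form: [[claw, x, y, z, turn], ...]. A call has 1 to 8 rows; each row shifts and turns the commanded pose from where the row before left it, along the tool's axes as they then stand; what a row does not reach is not made up. A row lasts 1/10 s, in which the tool goes at most 50 mm and 8.59 degrees, less where a joint would pass 70% of its speed; a pose out of reach is approached as far as the arm can. A call with a number of a shift or a turn outside -1 to 1 is refused whole. A call with a gripper value outside its range is refused whole. The fingers move at their own pace and stop on an object; the grip force is fixed at half the most. Time passes only in rows, so rows that do not move let the fingers close. It gives the time, the measured TCP pose, the force, the opening and the grip force at its end, in the units of the state.
- bot.get_obs(): the state, without advancing time (a new reading comes with each control period).
- bot.capture(name): name is "scene" or "side" or "wrist"; returns (picture, depth): 480x640x3 uint8, red, green, blue; 480x640 float32, mm along the optical axis (not along the pixel's ray), 0 where there is no reading.
- bot.camera_params(name): a dict with "fov_y" (degrees; the focal length in pixels is half the picture's height over the tangent of half this angle, whatever the lens; pixels are square), "cx", "cy" (the principal point, pixels), "k1" (the pictures are not rectified: a ray, as slopes to the right and down, at radius r is drawn at 1 + k1 r^2 times it, then the intrinsics apply), "rvec" (rotation vector, rad) and "tvec" (3), from world to camera coordinates, as OpenCV has them. Camera axes: x right, y down, z forward; pixel columns grow to the right and rows downward; lengths in mm; the calibration is good to about 2 mm. A picture is of the moment at which its call begins: read the wrist's pose just before it. camera_params takes no time and is no camera call; for the wrist camera it gives the pose at the moment of the call.
- bot.close_job(): hands the job in; it is judged then, once.
The state is a dict: "time": time; "joint_positions": joint angles; "dq": joint speeds; "tau": joint torques, N m; "tool_pos": TCP position; "tcp_rot": TCP orientation; "contact_force": force on the tool from outside, world axes, zero at the start; "moment": the same for the moment, N m; "grip_width": finger opening in mm; "finger_force": force on a finger pad.
Only numpy, scipy, OpenCV 4.12 (cv2) and the standard library are available. Lean on these libraries where they do the work, as an engineer would, in place of code of your own. Each camera call takes 0.05 s, during which the arm holds its last target. There are 200 camera calls.

TASK

A glass core is jammed up inside the large core drill that stands mouth down on the rubber mat. Lift the drill by its shank and, keeping hold of it, rap its mouth down on the wooden block, as often as it takes, until the core drops out and is left standing on the block. Then stand the drill mouth down back in its place on the mat, and set the core gently on end in the empty half of the orange crate, leaving the other drill and the other cores alone.

Things in the scene. Friction and masses are not known exactly. Their poses are not given: they have to be found in the camera images.
- drill_mouth (a point): centre of the open mouth (lower rim) of the large diamond core drill, loose, 0.45 kg, standing mouth down on the mat: a steel tube 58 mm outside and 52 mm inside diameter, 106 mm long, closed on top (top face 113 mm above the mouth), with a round dark shank 32 mm in diameter from 113 to 172 mm above the mouth. z points from mouth to shank
- drill_shank (a point): point on the large drill's axis about half-way up its shank, 146 mm above the mouth: where to grip it (32 mm wide, any direction). Each rap may push it up through the fingers by some mm; fingertips driven down onto the drill's top face (113 mm) would strike hard
- drill: the large core drill; origin and axes as drill_mouth. Brass-coloured rim 12 mm high; three tall open windows in its side, from 20 to 92 mm above the mouth, through which the core can be seen until it has dropped
- core_center (a point): centre (half-way up) of the jammed core, a loose solid frosted pale blue-green glass cylinder 47 mm in diameter and 60 mm tall, 0.21 to 0.31 kg, inside the drill on its axis, its underside 20 to 25 mm up from the mouth at the start. Once loose it slides freely in the drill (2.5 mm clearance all round) and stays standing when the drill is lifted straight off it
- core: the jammed core; origin at the centre of its underside. Hardened sludge grips its upper end with some four times its weight. Lifting, carrying or pressing does not shift it; a firm rap (mouth meeting the block at about 0.2 to 0.4 m/s) shifts it down by 1 to 5 mm, a slow touch not at all; after 6 to 11 mm in all it falls. The number of raps differs from start to start
- block: fixed wooden block, 140 x 140 mm and 40 mm high, for rapping on; origin at the centre of its underside on the bench, z up
- block_top (a point): centre of the wooden block's top face, 40 mm above the bench; axes along its sides, z up
- mat: fixed black rubber mat, 140 mm (x) by 210 mm (y), 6 mm thick; origin at the centre of its underside, z up
- mat_place (a point): the large drill's place on the mat (mat's top face, where it stands at the start), 50 mm from the mat's centre towards the mat's -y end
- crate: fixed orange plastic crate, 180 mm (x) by 260 mm (y) outside, walls 50 mm high and 5 mm thick, a wall of the same height across its middle making two halves; origin at the centre of its underside, z up. The half at its +y end holds two other cores; the half at -y is empty
- crate_free (a point): centre of the floor of the crate's empty half (170 mm along the crate's x by 122 mm along its y inside, walls 45 mm above this floor), crate axes
- old_core_a_center (a point): centre of another loose glass core (47 mm diameter, 60 mm tall) standing in the crate's full half: leave alone
- old_core_b_center (a point): centre of the second such core in the crate's full half: leave alone
- small_drill_center (a point): centre of a smaller core drill, loose, 36 mm diameter and 100 mm tall, standing on the mat about 105 mm from the large one: leave alone
Mind the look-alikes: they are no part of the job. Of the things shaped like the block, the wooden one is meant.

How it is judged:
By the outcome, as a careful person would: the job done as asked, in the order asked, and still so for the second after the job is handed in, with the robot touching nothing.
It also fails if it takes over 67 s, if anything falls off the work surface, if the arm or the gripper's body presses on something with over 40 N, if the wrist force passes 120 N, or if a joint passes its speed limit or range.

## Working session

There is one attempt and no reset: what is moved stays moved. The work goes in short steps, Python scripts to look and compute and a tool call to move; the robot and the scene stay as the last step left them, time stands still between calls to the robot, and variables do not carry over. Pictures are saved under pics/ and viewed, at most 13 in all, crops included, and the job is handed in when it is done.

Besides the shell and the picture viewer there is one more tool, called after "Request:" as name([rows], argument=value, ...), one row to a line, values as JSON. step_arm: Moves the arm, as the interface text tells. Shift numbers are shares of 0.5 m and turn numbers shares of pi/2 rad, none past 1 either way. Its arguments: {"type":"object","properties":{"deltas":{"type":"array","items":{"type":"array","items":{"type":"number","minimum":-1,"maximum":1}}}},"required":["deltas"]}

```bash
mkdir -p pics; cat > h.py <<'E'
import numpy as np, cv2
from plant import bot
def cap(n,name):
    p=bot.camera_params(n); im,d=bot.capture(n)
    cv2.imwrite(f'pics/{name}.png',im[:,:,::-1]); np.savez(f'pics/{name}.npz',im=im,d=d,**{k:np.array(v) for k,v in p.items()})
    return im,d,p
def load(name):
    z=np.load(f'pics/{name}.npz'); return z['im'],z['d'],z
def ray(p,u,v):
    f=240/np.tan(np.radians(float(p['fov_y']))/2)
    x=(np.asarray(u,float)-p['cx'])/f; y=(np.asarray(v,float)-p['cy'])/f
    X,Y=x,y
    for _ in range(20):
        s=1+float(p['k1'])*(X*X+Y*Y); X,Y=x/s,y/s
    R=cv2.Rodrigues(np.array(p['rvec'],float))[0]; t=np.array(p['tvec'],float).ravel()
    d=np.stack([X,Y,np.ones_like(X)],-1)@R
    return -R.T@t, d
def atdepth(p,u,v,z):
    o,d=ray(p,u,v); return o+d*np.asarray(z)[...,None]
def atz(p,u,v,z):
    o,d=ray(p,u,v); return o+d*((z-o[2])/d[...,2])[...,None]
def cloud(im,d,p):
    v,u=np.mgrid[0:480,0:640]; P=atdepth(p,u,v,d.astype(float)); P[d==0]=np.nan; return P
E
python3 - <<'E'
from h import *
for n in('scene','side'): cap(n,n+'0')
print(bot.get_obs())
E
```

```text
{'time': 0.1, 'joint_positions': array([-1.46025353e-01,  3.42639051e-01,  1.52494622e+00, -3.84913369e-05,
        1.27538126e+00, -1.46018654e-01]), 'dq': array([ 0.0004319 , -0.00200976, -0.00049901,  0.00022311, -0.0011831 ,
       -0.00225687]), 'tau': array([ 1.49919495e-03, -4.32001984e+01, -2.44694173e+01,  7.19219679e-02,
        5.25739230e-02, -9.79429342e-05]), 'tool_pos': array([5.24644125e+02, 4.98578738e-02, 2.37113079e+02]), 'tcp_rot': array([-3.14022805e+00, -1.63481953e-04,  1.57080075e+00]), 'contact_force': array([ 0.11380595,  0.53942487, -0.57407207]), 'moment': array([0.01889653, 0.03071208, 0.00416537]), 'finger_force': 0.0, 'grip_width': 91.6113281189148}
```

View pics/scene0.png

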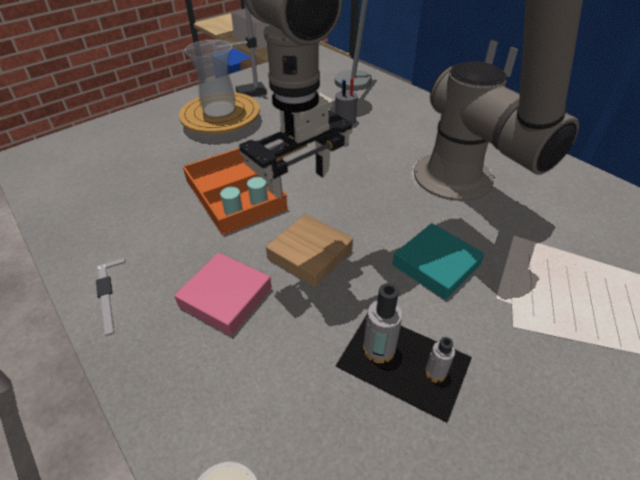

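View pics/side0.png

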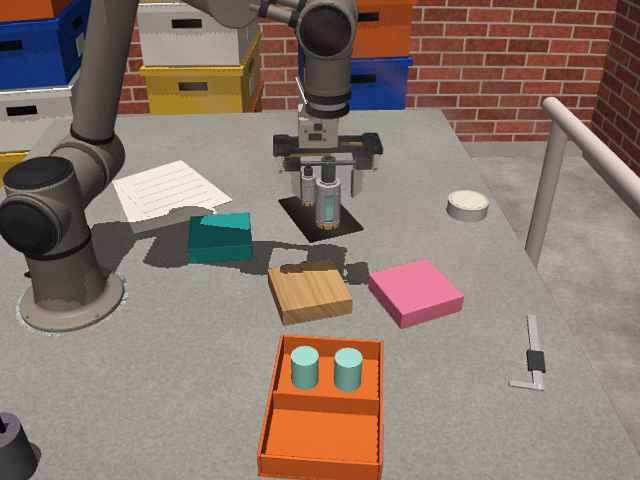

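Scene view: large drill at (385,330) with its shank top near (388,290), small drill at (440,360), mat (405,365), crate (235,190) with its two old cores at (231,199) and (257,190).
There are three block-shaped things: wooden (310,248), pink (224,292) and teal (438,260). The wood-grained one is the one meant. There are two drills; the taller one at (385,330), with windows showing green glass, is the large one.
I'll confirm both in one enlarged crop and measure.

```bash
python3 - <<'E'
from h import *
im,d,p=load('scene0')
a=cv2.resize(im[205:425,255:495],None,fx=2.5,fy=2.5,interpolation=cv2.INTER_CUBIC)[:,:,::-1]
im2,d2,p2=load('side0')
b=cv2.resize(im2[150:340,255:375],None,fx=1.6,fy=1.6,interpolation=cv2.INTER_CUBIC)[:,:,::-1]
c=np.zeros((550,800,3),np.uint8); c[:550,:600]=a[:550]; c[:b.shape[0],600:600+b.shape[1]]=b
cv2.imwrite('pics/crop0.png',c)
for n in('scene0','side0'):
    im,d,p=load(n); P=cloud(im,d,p)
    ok=np.isfinite(P[...,2]); X,Y,Z=P[...,0],P[...,1],P[...,2]
    hsv=cv2.cvtColor(im,cv2.COLOR_RGB2HSV); h,s,v=[hsv[...,i].astype(int) for i in range(3)]
    def rep(nm,m):
        m=m&ok
        if m.sum()<15: print(n,nm,m.sum()); return
        q=P[m]; r=cv2.minAreaRect(q[:,:2].astype(np.float32)); print(n,nm,m.sum(),'med',np.median(q,0).round(1),'rect',np.round(r[0],1),np.round(r[1],1),round(r[2],1))
    inb=(X>250)&(X<850)&(abs(Y)<500)
    rep('wood',inb&(h>8)&(h<22)&(s>60)&(s<190)&(abs(Z-40)<4))
    rep('crate rim',inb&(h<12)&(s>190)&(abs(Z-50)<3))
    rep('oldcore tops',inb&(h>70)&(h<95)&(abs(Z-65)<4)&(X<700))
    hi=inb&(Z>135)&(Z<190)&(v<70)&(Y<400)
    for q in (hi&(abs(Z-178)<5),hi): rep('shank',q)
    rep('mat',inb&(v<35)&(abs(Z-6)<3))
E
```

```text
scene0 wood 3101 med [497.5 -20.2  39.7] rect [ 512.1 -197.1] [199.5 521.6] 0.3
scene0 crate rim 28 med [ 534.4 -355.    47.8] rect [ 530.3 -319.5] [265.6 127.2] 87.9
scene0 oldcore tops 387 med [ 533.4 -250.3   64.4] rect [561.3  -5.2] [558.2 113.8] 78.7
scene0 shank 273 med [549.9 258.2 179.1] rect [548.5 256.9] [28.1 31.1] 72.3
scene0 shank 543 med [555.3 261.2 173.1] rect [548.7 257.3] [28.8 31.1] 72.7
scene0 mat 5130 med [546.3 318.3   6.6] rect [531.8 303.5] [137.5 205. ] 20.5
side0 wood 2940 med [487.4 -28.5  38.8] rect [ 485.2 -189.4] [500.8 165.3] 88.7
side0 crate rim 886 med [ 488.8 -366.9   48.7] rect [ 503.1 -323.4] [260.7 178.5] 81.8
side0 oldcore tops 902 med [ 523.8 -257.1   64.2] rect [503.6 -24.5] [115.7 522.4] 1.0
side0 shank 24 med [545.  252.6 177.2] rect [544.  253.9] [27.1 15.7] 3.1
side0 shank 169 med [544.3 242.1 152.3] rect [543.9 248.3] [26.  28.2] 25.2
side0 mat 441 med [486.2 252.2   5. ] rect [526.3 297.6] [137.3 211.4] 20.9
```

View pics/crop0.png

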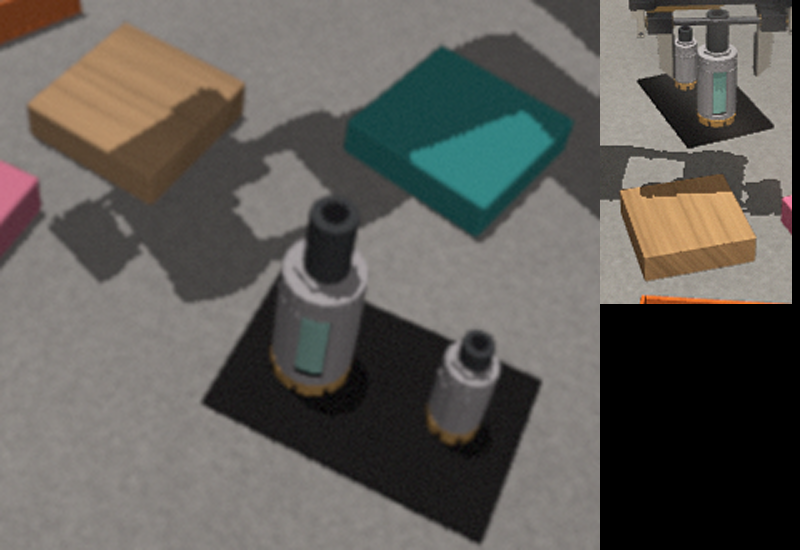

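The crop confirms it: the wooden block is top left with visible grain, and the large drill is the tall one with the green core behind its window. Moving above the shank while I refine the positions.

Request:
step_arm([
  [1,0.086,0.008,0,0],
  [1,0.086,0.008,0,0],
  [1,0.086,0.008,0,0],
  [1,0.086,0.007,0,0],
  [1,0.086,0.007,0,0],
  [1,0.08,0.006,0,0],
  [1,0,0,0,0],
])

```text
time: 0.8
tool_pos: [546.3, 259.6, 236.8]
tcp_rot: [-3.141, -0.001, 1.576]
contact_force: [0.8, 0.3, -0.0]
grip_width: 91.5
finger_force: 0.0
```

```bash
python3 - <<'E'
from h import *
from scipy.optimize import least_squares
for n in('scene0','side0'):
    im,d,p=load(n); P=cloud(im,d,p); X,Y,Z=P[...,0],P[...,1],P[...,2]
    def box(m):
        m=cv2.morphologyEx(m.astype(np.uint8),cv2.MORPH_OPEN,np.ones((3,3)))>0
        r=cv2.minAreaRect(P[m][:,:2].astype(np.float32)); return m.sum(),np.round(r[0],1),np.round(r[1],1),round(r[2],1)
    print(n,'block',box((X>380)&(X<600)&(abs(Y+20)<110)&(abs(Z-40)<4)))
    hsv=cv2.cvtColor(im,cv2.COLOR_RGB2HSV)
    q=P[(hsv[...,0]<12)&(hsv[...,1]>150)&(X>300)&(X<750)&(Y<-100)&(Y>-520)&(Z>-5)&(Z<56)]
    r=cv2.minAreaRect(q[:,:2].astype(np.float32)); print('crate',np.round(r[0],1),np.round(r[1],1),round(r[2],1))
    for nm,lo,hi,R in(('shank',125,172,16),('tube',15,110,29)):
        m=(abs(X-547)<40)&(abs(Y-256)<40)&(Z>lo)&(Z<hi); q=P[m][:,:2]
        o,_=ray(p,0,0); f=least_squares(lambda c:np.hypot(*(q-c).T)-R,q.mean(0)+8*(q.mean(0)-o[:2])/np.linalg.norm(q.mean(0)-o[:2]),loss='soft_l1').x
        print(nm,m.sum(),f.round(1))
E
```

```text
scene0 block (np.int64(2842), array([491.8, -19.6]), array([141.4, 141.2]), 12.8)
crate [ 507.4 -319.8] [265.1 178. ] 82.3
shank 367 [547.  254.8]
tube 1008 [546.7 254.8]
side0 block (np.int64(2845), array([488. , -21.8]), array([139.9, 142.8]), 12.9)
crate [ 504.1 -294.4] [319.1 191.3] 82.1
shank 217 [545.8 255.4]
tube 864 [545.2 256.4]
```

Request:
step_arm([
  [1,0,0,0,0],
  [1,0,0,0,0],
])

```text
time: 1.0
tool_pos: [546.9, 254.1, 237.4]
tcp_rot: [-3.141, 0.001, 1.57]
contact_force: [-0.5, -0.4, 0.3]
grip_width: 91.7
finger_force: 0.0
```

```bash
python3 - <<'E'
from h import *
print(bot.get_obs()['tool_pos'])
im,d,p=cap('wrist','w1'); P=cloud(im,d,p)
m=(abs(P[...,2]-178)<5)&(abs(P[...,0]-546)<35)&(abs(P[...,1]-256)<35)
r=cv2.minAreaRect(P[m][:,:2].astype(np.float32)); print(m.sum(),r, np.nanmedian(P[m][:,2]),bot.get_obs()['tool_pos'])
E
```

```text
[546.90326911 254.08266155 237.39582244]
1843 ((546.85888671875, 255.411376953125), (30.85272216796875, 31.368545532226562), 33.876041412353516) 178.94733967569093 [547.052596   253.78905423 237.59134554]
```

View pics/w1.png

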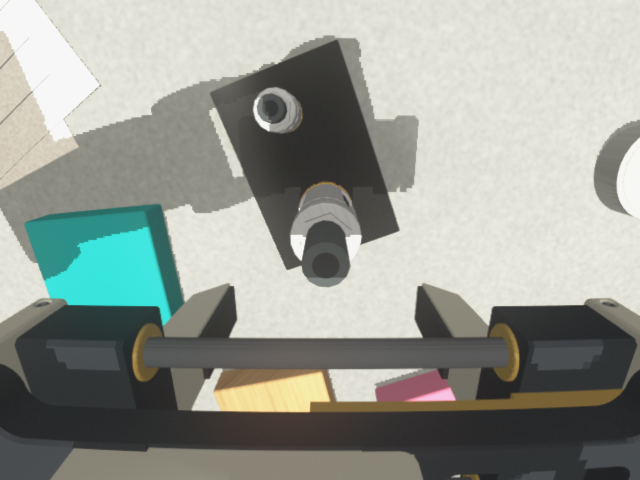

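The wrist view shows the large drill's shank top at (326,265), midway between the fingers, and the small drill clear at (275,108). Measured shank position is (546.9, 255.4), so the tool is on target; descending and closing.

Request:
step_arm([
  [1,0,0,0.06,0],
  [1,0,0,0.06,0],
  [1,0,0,0.04,0],
  [1,0,0,0.02,0],
  [1,0,0,0,0],
  [1,0,0,0,0],
  [0,0,0,0,0],
  [0,0,0,0,0],
])

```text
time: 1.85
tool_pos: [547.6, 255.1, 148.9]
tcp_rot: [3.14, -0.001, 1.571]
contact_force: [0.0, -0.1, 0.0]
grip_width: 80.2
finger_force: 0.0
```

Request:
step_arm([
  [0,0,0,0,0],
  [0,0,0,0,0],
  [0,0,0,0,0],
  [0,0,0,0,0],
  [0,0,0,0,0],
])

```text
time: 2.35
tool_pos: [547.0, 255.0, 147.7]
tcp_rot: [3.142, 0.0, 1.571]
contact_force: [-0.5, 0.8, 0.0]
grip_width: 40.3
finger_force: 0.0
```

Request:
step_arm([
  [0,0,0,0,0],
  [0,0,0,0,0],
  [0,0,0,0,0],
  [0,0,0,0,0],
])

```text
time: 2.75
tool_pos: [546.9, 255.0, 147.7]
tcp_rot: [-3.141, 0.0, 1.571]
contact_force: [-1.0, 0.4, 0.8]
grip_width: 31.7
finger_force: 30.0
```

Request:
step_arm([
  [0,0,0,-0.02,0],
  [0,0,0,-0.04,0],
  [0,0,0,-0.06,0],
  [0,0,0,-0.06,0],
  [0,0,0,-0.02,0],
  [0,0,0,0,0],
])

```text
time: 3.35
tool_pos: [547.4, 255.2, 248.7]
tcp_rot: [3.139, -0.001, 1.571]
contact_force: [0.8, -0.6, -6.5]
grip_width: 31.7
finger_force: 30.0
```

Request:
step_arm([
  [0,-0.03,-0.006,0,0],
  [0,-0.07,-0.014,0,0],
  [0,-0.09,-0.019,0,0],
  [0,-0.09,-0.019,0,0],
  [0,-0.09,-0.019,0,0],
  [0,-0.09,-0.019,0,0],
  [0,-0.06,-0.012,0,0],
  [0,-0.0314,-0.006,0,0],
])

```text
time: 4.15
tool_pos: [487.9, -23.6, 245.8]
tcp_rot: [-3.138, 0.0, 1.568]
contact_force: [-0.3, -0.1, -7.4]
grip_width: 31.7
finger_force: 30.0
```

Request:
step_arm([
  [0,0,0,0,0],
  [0,0,0,0.02,0],
  [0,0,0,0.03,0],
  [0,0,0,0.006,0],
  [0,0,0,0,0],
  [0,0,0,0,0],
  [0,0,0,0,0],
])

```text
time: 4.85
tool_pos: [490.3, -20.4, 220.2]
tcp_rot: [3.141, 0.0, 1.571]
contact_force: [0.8, 1.1, -7.5]
grip_width: 31.3
finger_force: 30.0
```

```bash
python3 - <<'E'
from h import *
print(bot.get_obs()['tool_pos'],bot.get_obs()['contact_force'])
im,d,p=cap('side','s1'); P=cloud(im,d,p)
c=cv2.resize(im[150:350,210:410],(600,600),interpolation=cv2.INTER_CUBIC)[:,:,::-1]; cv2.imwrite('pics/s1c.png',c)
m=(abs(P[...,0]-490)<40)&(abs(P[...,1]+21)<40)
for lo,hi,R in((75,170,29),):
    q=P[m&(P[...,2]>lo)&(P[...,2]<hi)]
    from scipy.optimize import least_squares
    print(len(q),least_squares(lambda c:np.hypot(*(q[:,:2]-c).T)-R,[490,-10],loss='soft_l1').x)
E
```

```text
[490.33999743 -20.44242103 220.16425031] [ 0.7646407   1.12325673 -7.50802532]
1206 [488.92068439 -18.63734975]
```

View pics/s1c.png

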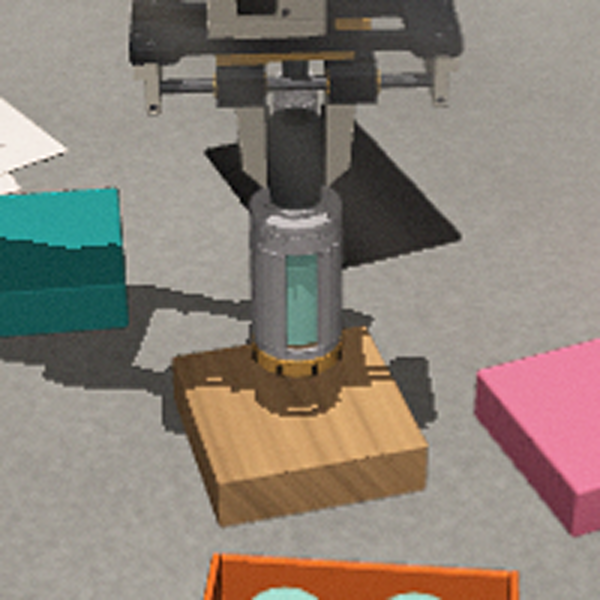

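The drill hangs upright over the block (crop mouth at (297,360), glass visible in its window). First rap at about 0.3 m/s with a small overshoot.

Request:
step_arm([
  [0,0,0,0.02,0],
  [0,0,0,0.066,0],
  [0,0,0,-0.01,0],
  [0,0,0,0,0],
])

```text
time: 5.3
tool_pos: [489.8, -20.7, 182.0]
tcp_rot: [-3.141, -0.0, 1.571]
contact_force: [-0.3, 0.5, -4.9]
grip_width: 31.1
finger_force: 30.0
```

```bash
cat >> h.py <<'E'
def look(name):
    "heights above mouth, on the side picture: drill top face edge and core underside/ top colours along the axis column"
    o=bot.get_obs(); im,d,p=cap('side',name); print(o['tool_pos'].round(1),o['contact_force'].round(1),o['grip_width'])
    return im,d,p
E
python3 - <<'E'
from h import *
for n in('s1',): im0,d0,p0=load(n)
im,d,p=look('s2')
a=[cv2.resize(i[205:285,285:335],(375,600),interpolation=cv2.INTER_CUBIC)[:,:,::-1] for i in(im0,im)]
cv2.imwrite('pics/s2c.png',np.hstack(a))
E
```

```text
[489.8 -20.7 182. ] [-0.3  0.5 -4.9] 31.107691116819666
```

View pics/s2c.png

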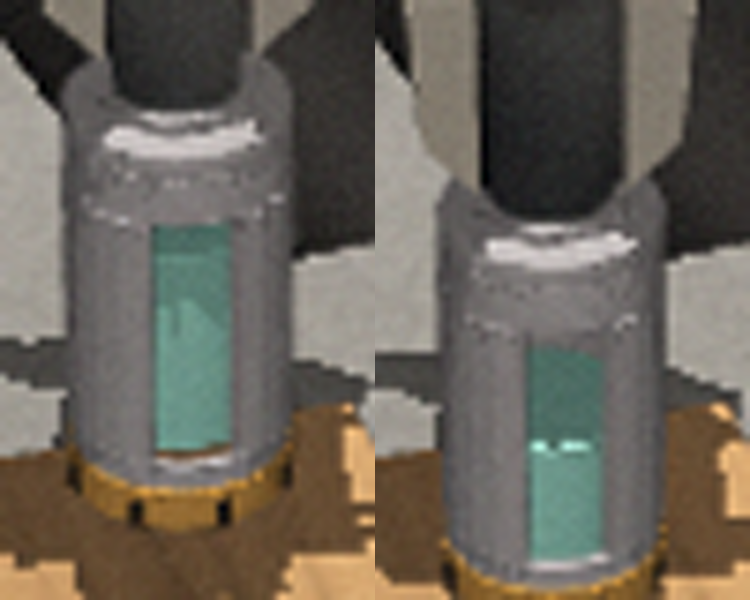

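After the rap, the core's bright upper edge sits at crop (565,445), about 59 mm above the mouth, and the load is down by the core's weight. The core seems to have dropped; a small slow lift will confirm.

Request:
step_arm([
  [0,0,0,-0.006,0],
  [0,0,0,-0.01,0],
  [0,0,0,0,0],
  [0,0,0,0,0],
])

```text
time: 5.75
tool_pos: [490.3, -20.7, 190.2]
tcp_rot: [3.14, 0.0, 1.571]
contact_force: [-0.0, 0.9, -3.7]
grip_width: 31.4
finger_force: 30.0
```

```bash
python3 - <<'E'
from h import *
im0,d0,p0=load('s2')
im,d,p=look('s3')
a=[cv2.resize(i[205:285,285:335],(375,600),interpolation=cv2.INTER_CUBIC)[:,:,::-1] for i in(im0,im)]
cv2.imwrite('pics/s3c.png',np.hstack(a))
E
```

```text
[490.3 -20.7 190.2] [-0.   0.9 -3.7] 31.382802160368048
```

View pics/s3c.png

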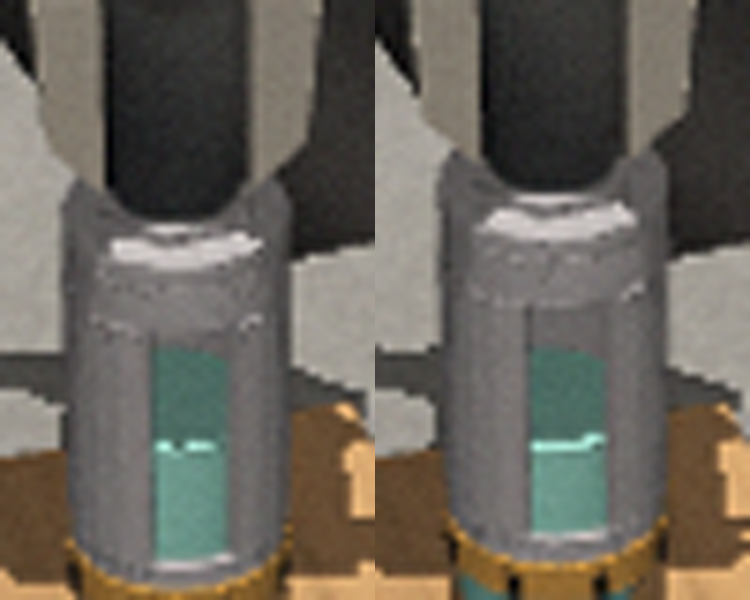

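The drill rose 8 mm while the core stayed put (it shows below the brass rim at crop (470,585)), so it is loose. Lifting straight off.

Request:
step_arm([
  [0,0,0,-0.01,0],
  [0,0,0,-0.02,0],
  [0,0,0,-0.025,0],
  [0,0,0,-0.03,0],
  [0,0,0,-0.03,0],
  [0,0,0,-0.03,0],
  [0,0,0,-0.015,0],
  [0,0,0,0,0],
])

```text
time: 6.6
tool_pos: [490.6, -20.8, 271.1]
tcp_rot: [3.139, 0.001, 1.571]
contact_force: [-0.4, -0.8, -3.8]
grip_width: 31.7
finger_force: 30.0
```

```bash
python3 - <<'E'
from h import *
from scipy.optimize import least_squares
def fit(P,lo,hi,R,c0,s):
    q=P[(abs(P[...,0]-c0[0])<45)&(abs(P[...,1]-c0[1])<45)&(P[...,2]>lo)&(P[...,2]<hi)][:,:2]
    return len(q),least_squares(lambda c:np.hypot(*(q-c).T)-R,s,loss='soft_l1').x.round(1)
o=bot.get_obs(); print(o['tool_pos'],o['contact_force'],o['grip_width'])
for n,s in(('scene',(485,-30)),('side',(490,-10))):
    im,d,p=cap(n,n+'4'); P=cloud(im,d,p)
    print(n,'core',fit(P,48,95,23.5,(490,-21),s),'drill lo',fit(P,145,180,29,(490,-21),s),'drill hi',fit(P,190,230,29,(490,-21),s))
    m=(abs(P[...,0]-490)<28)&(abs(P[...,1]+21)<28)
    z=P[m][:,2]; print(np.histogram(z[(z>45)&(z<280)],bins=np.arange(45,280,5)))
    # drill top face annulus height
    hh=np.hypot(P[...,0]-490,P[...,1]+20.5); t=P[(hh>19)&(hh<27)&(P[...,2]>225)&(P[...,2]<255)][:,2]
    if len(t): print('topface z',np.median(t),len(t))
E
python3 -c "
import cv2
a=cv2.imread('pics/side4.png'); cv2.imwrite('pics/s4c.png',cv2.resize(a[130:350,210:430],(600,600)))"
```

```text
[490.59938065 -20.78178443 271.14694303] [-0.38836992 -0.8328162  -3.82073401] 31.718171994564745
scene core (344, array([489.6, -20.1])) drill lo (415, array([492.8, -19.3])) drill hi (353, array([492.1, -20.3]))
(array([ 39,  36,  30,  40,  37,  36,  38,  35,  37,  38, 156,  85,   0,
         0,   0,   0,   0,   1,  30,  34,  47,  39,  32,  24,  19,  20,
        20,  20,  19,  16,  14,   9,  15,  14,  10,  17,  25,  30,  32,
        36, 159,  99,  27,  45,  47,  59]), array([ 45,  50,  55,  60,  65,  70,  75,  80,  85,  90,  95, 100, 105,
       110, 115, 120, 125, 130, 135, 140, 145, 150, 155, 160, 165, 170,
       175, 180, 185, 190, 195, 200, 205, 210, 215, 220, 225, 230, 235,
       240, 245, 250, 255, 260, 265, 270, 275]))
topface z 249.48619518660348 149
side core (461, array([486.9, -20.1])) drill lo (542, array([489.1, -21.4])) drill hi (443, array([489.3, -20.5]))
(array([ 52,  48,  50,  44,  46,  54,  49,  51,  44,  52, 242,  49,   0,
         0,   0,   0,   0,  14,  66,  73,  73,  73,  59,  64,  70,  67,
        59,  66,  58,  60,  46,  43,  46,  46,  44,  45,  66,  57,  64,
        66, 178,  79,  47,  67,  74,  75]), array([ 45,  50,  55,  60,  65,  70,  75,  80,  85,  90,  95, 100, 105,
       110, 115, 120, 125, 130, 135, 140, 145, 150, 155, 160, 165, 170,
       175, 180, 185, 190, 195, 200, 205, 210, 215, 220, 225, 230, 235,
       240, 245, 250, 255, 260, 265, 270, 275]))
topface z 246.45868057864254 179
```

View pics/s4c.png

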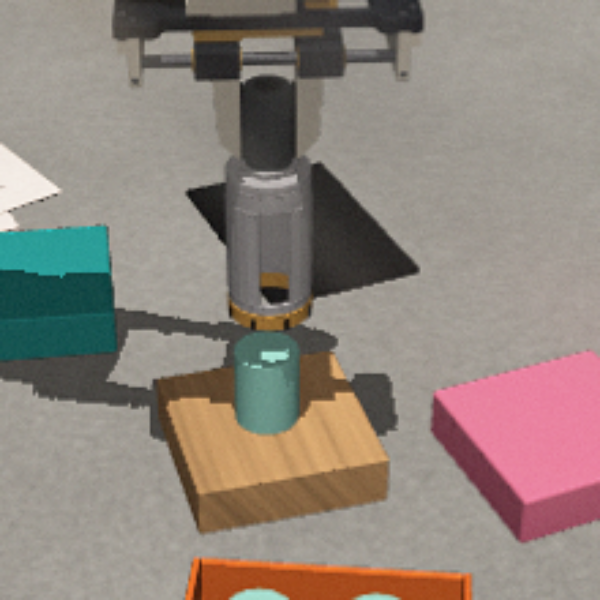

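The core stands on the block at about (489, -20.5), and the drill is upright in the grip, having slid up about 6 mm. Carrying the drill back to its place.

Request:
step_arm([
  [0,0.03,0.006,0,0],
  [0,0.07,0.014,0,0],
  [0,0.09,0.019,0,0],
  [0,0.09,0.019,0,0],
  [0,0.09,0.019,0,0],
  [0,0.09,0.019,0,0],
  [0,0.06,0.012,0,0],
  [0,0.0314,0.006,0,0],
])

```text
time: 7.5
tool_pos: [546.6, 257.7, 268.0]
tcp_rot: [-3.139, 0.0, 1.573]
contact_force: [0.5, -0.4, -4.9]
grip_width: 31.4
finger_force: 30.0
```

Request:
step_arm([
  [0,0,0,0,0],
  [0,0,0,0.03,0],
  [0,0,0,0.06,0],
  [0,0,0,0.06,0],
  [0,0,0,0.06,0],
  [0,0,0,0.03,0],
  [0,0,0,0,0],
  [0,0,0,0,0],
])

```text
time: 8.3
tool_pos: [547.4, 254.0, 150.1]
tcp_rot: [3.141, 0.0, 1.57]
contact_force: [-0.2, -0.9, -4.8]
grip_width: 31.6
finger_force: 30.0
```

```bash
python3 - <<'E'
from h import *
from scipy.optimize import least_squares
o=bot.get_obs(); print(o['tool_pos'],o['contact_force'])
for n,s in(('scene',(540,245)),('side',(547,265))):
    im,d,p=cap(n,n+'5'); P=cloud(im,d,p); m=(abs(P[...,0]-547)<40)&(abs(P[...,1]-255)<40)
    h=np.hypot(P[...,0]-547,P[...,1]-255); t=P[(h>19)&(h<27)&(abs(P[...,2]-123)<15)][:,2]; t=t[t>np.percentile(t,40)]
    for lo,hi in((20,65),(65,110)):
        q=P[m&(P[...,2]>lo)&(P[...,2]<hi)][:,:2]; print(n,len(q),least_squares(lambda c:np.hypot(*(q-c).T)-29,s,loss='soft_l1').x.round(1),np.median(t))
E
```

```text
[547.35758622 254.01619846 150.10729644] [-0.24829968 -0.85947656 -4.84645367]
scene 431 [548.6 254.9] 129.6587986379741
scene 339 [548.1 254.5] 129.6587986379741
side 455 [546.7 253.8] 129.0371194360788
side 341 [546.9 254.5] 129.0371194360788
```

Request:
step_arm([
  [0,0.002,-0.003,0.006,0],
  [0,0,0,0.006,0],
  [0,0,0,0.002,0],
  [0,0,0,0.002,0],
  [0,0,0,0,0],
])

```text
time: 8.9
tool_pos: [545.4, 256.1, 141.6]
tcp_rot: [-3.141, 0.0, 1.571]
contact_force: [0.3, -0.1, -4.0]
grip_width: 31.5
finger_force: 30.0
```

Request:
step_arm([
  [0,0,0,0.002,0],
  [0,0,0,0,0],
])

```text
time: 9.1
tool_pos: [545.7, 256.1, 141.2]
tcp_rot: [3.141, -0.0, 1.571]
contact_force: [-0.6, 0.8, -1.4]
grip_width: 31.8
finger_force: 30.0
```

Contact is starting (the load is falling). One more small step, then release.

Request:
step_arm([
  [0,0,0,0.001,0],
  [0,0,0,0,0],
  [0,0,0,0,0],
])

```text
time: 9.4
tool_pos: [545.8, 256.2, 141.1]
tcp_rot: [3.14, -0.001, 1.571]
contact_force: [-0.3, 0.4, 5.0]
grip_width: 31.3
finger_force: 30.0
```

Request:
step_arm([
  [1,0,0,0,0],
  [1,0,0,0,0],
  [1,0,0,0,0],
  [1,0,0,0,0],
  [1,0,0,0,0],
  [1,0,0,0,0],
  [1,0,0,0,0],
  [1,0,0,0,0],
])

```text
time: 10.2
tool_pos: [545.6, 256.0, 140.3]
tcp_rot: [3.141, 0.0, 1.571]
contact_force: [0.5, -0.3, 0.4]
grip_width: 89.7
finger_force: 0.0
```

Request:
step_arm([
  [1,0,0,-0.03,0],
  [1,0,0,-0.07,0],
  [1,0,0,-0.07,0],
  [1,0,0,-0.03,0],
  [1,0,0,0,0],
])

```text
time: 10.7
tool_pos: [546.7, 256.4, 243.1]
tcp_rot: [3.136, -0.002, 1.571]
contact_force: [0.6, -0.1, 0.4]
grip_width: 91.8
finger_force: 0.0
```

Request:
step_arm([
  [1,-0.03,-0.006,0,0],
  [1,-0.07,-0.014,0,0],
  [1,-0.09,-0.018,0,0],
  [1,-0.09,-0.018,0,0],
  [1,-0.09,-0.018,0,0],
  [1,-0.09,-0.019,0,0],
  [1,-0.06,-0.013,0,0],
  [1,-0.033,-0.007,0,0],
])

```text
time: 11.5
tool_pos: [486.8, -23.4, 238.5]
tcp_rot: [-3.138, 0.0, 1.568]
contact_force: [0.5, 0.8, 0.9]
grip_width: 91.9
finger_force: 0.0
```

Request:
step_arm([
  [1,0,0,0,0.045],
  [1,0,0,0,0.044],
  [1,0,0,0,0],
  [1,0,0,0,0],
  [1,0,0,0,0],
])

```text
time: 12.0
tool_pos: [488.5, -20.5, 239.6]
tcp_rot: [-3.14, 0.0, 1.432]
contact_force: [-0.3, 0.2, -0.4]
grip_width: 91.8
finger_force: 0.0
```

```bash
python3 - <<'E'
from h import *
from scipy.optimize import least_squares
o=bot.get_obs(); print(o['tool_pos'],o['tcp_rot'])
im,d,p=cap('wrist','w6'); P=cloud(im,d,p)
m=(abs(P[...,2]-100)<4)&(abs(P[...,0]-489)<40)&(abs(P[...,1]+20)<40)
r=cv2.minEnclosingCircle(P[m][:,:2].astype(np.float32)); print('core top',m.sum(),r,P[m].mean(0))
im,d,p=cap('side','side6'); P=cloud(im,d,p)
for nm,c,R,lo,hi in(('core',(489,-20),23.5,48,92),('drill',(546,255),29,20,110)):
    q=P[(abs(P[...,0]-c[0])<40)&(abs(P[...,1]-c[1])<40)&(P[...,2]>lo)&(P[...,2]<hi)][:,:2]
    print(nm,len(q),least_squares(lambda c:np.hypot(*(q-c).T)-R,(c[0],c[1]+10),loss='soft_l1').x.round(1))
E
```

```text
[488.54007315 -20.52714058 239.60175328] [-3.14039769e+00  1.59756854e-05  1.43242428e+00]
core top 2219 ((488.2296447753906, -20.274532318115234), 23.421520233154297) [488.34048707 -19.37250276 100.79391895]
core 436 [486.9 -20.1]
drill 653 [544.8 256. ]
```

View pics/side6.png

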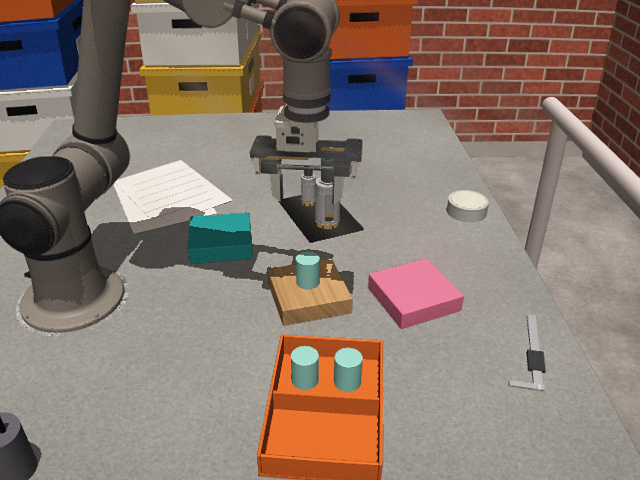

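The side view shows the drill standing in its place on the mat (326,205), the core upright on the block (308,268), and the crate's near half empty. The tool is centred on the core; descending to grasp.

Request:
step_arm([
  [1,0,0,0.05,0],
  [1,0,0,0.07,0],
  [1,0,0,0.07,0],
  [1,0,0,0.07,0],
  [1,0,0,0.04,0],
  [1,0,0,0.02,0],
  [1,0,0,0.01,0],
  [1,0,0,0,0],
])

```text
time: 12.9
tool_pos: [489.3, -20.5, 75.4]
tcp_rot: [3.141, 0.0, 1.431]
contact_force: [-0.8, 1.0, -0.5]
grip_width: 92.0
finger_force: 0.0
```

Request:
step_arm([
  [0,0,0,0,0],
  [0,0,0,0,0],
  [0,0,0,0,0],
  [0,0,0,0,0],
  [0,0,0,0,0],
  [0,0,0,0,0],
  [0,0,0,0,0],
  [0,0,0,0,0],
])

```text
time: 13.7
tool_pos: [488.9, -20.5, 75.3]
tcp_rot: [-3.141, 0.0, 1.431]
contact_force: [-0.9, 0.4, 2.9]
grip_width: 46.4
finger_force: 30.0
```

Request:
step_arm([
  [0,0,0,-0.02,0],
  [0,0,0,-0.05,0],
  [0,0,0,-0.06,0],
  [0,0,0,-0.05,0],
  [0,0,0,-0.02,0],
  [0,0,0,0,0],
])

```text
time: 14.3
tool_pos: [489.7, -20.6, 176.5]
tcp_rot: [3.139, 0.0, 1.431]
contact_force: [0.0, -0.0, -2.7]
grip_width: 46.5
finger_force: 30.0
```

Request:
step_arm([
  [0,-0.04,0.006,0,0],
  [0,-0.08,0.0125,0,0],
  [0,-0.09,0.014,0,0],
  [0,-0.09,0.014,0,0],
  [0,-0.09,0.014,0,0],
  [0,-0.09,0.014,0,0],
  [0,-0.09,0.014,0,0],
  [0,-0.08,0.0125,0,0],
])

```text
time: 15.1
tool_pos: [492.7, -351.1, 173.0]
tcp_rot: [-3.139, -0.002, 1.43]
contact_force: [-0.3, 0.1, -2.7]
grip_width: 46.2
finger_force: 30.0
```

Request:
step_arm([
  [0,-0.05,0.008,0,0],
  [0,-0.021,0.0035,0,0],
  [0,0,0,0,0],
  [0,0,0,0,0],
  [0,0,0,0,0],
])

```text
time: 15.6
tool_pos: [494.7, -383.6, 175.0]
tcp_rot: [-3.141, -0.001, 1.433]
contact_force: [0.6, -0.2, -2.7]
grip_width: 46.3
finger_force: 30.0
```

```bash
python3 - <<'E'
from h import *
o=bot.get_obs(); print(o['tool_pos'],o['tcp_rot'],o['contact_force'],o['grip_width'])
im,d,p=cap('side','side7')
im,d,p=cap('wrist','w7'); P=cloud(im,d,p)
hsv=cv2.cvtColor(im,cv2.COLOR_RGB2HSV); m=(hsv[...,0]<12)&(hsv[...,1]>150)&(abs(P[...,2]-50)<3)
r=cv2.minAreaRect(P[m][:,:2].astype(np.float32)); print('rim',m.sum(),r)
im,d,p=load('side7'); P=cloud(im,d,p)
hsv=cv2.cvtColor(im,cv2.COLOR_RGB2HSV); m=(hsv[...,0]<12)&(hsv[...,1]>150)&(abs(P[...,2]-50)<3)&(P[...,1]<-100)&(P[...,1]>-520)
print('side rim',cv2.minAreaRect(P[m][:,:2].astype(np.float32)))
q=P[(abs(P[...,0]-494)<60)&(abs(P[...,1]+385)<50)&(P[...,2]>120)&(P[...,2]<210)&(abs(hsv[...,0].astype(int)-82)<14)&(hsv[...,1]>60)]; print('core',len(q),q.min(0),q.max(0))
E
```

```text
[ 494.68285092 -383.62445603  175.01886266] [-3.14096890e+00 -9.14027722e-04  1.43251374e+00] [ 0.57943108 -0.21510143 -2.66754841] 46.28564060298491
rim 1347 ((503.63470458984375, -329.51910400390625), (235.51651000976562, 178.3306427001953), 82.01970672607422)
side rim ((502.70672607421875, -323.1292724609375), (262.4548034667969, 179.30458068847656), 82.17921447753906)
core 1531 [ 468.42388302 -409.6199917   138.5167766 ] [ 517.2483643  -368.42303936  208.89411771]
```

View pics/side7.png

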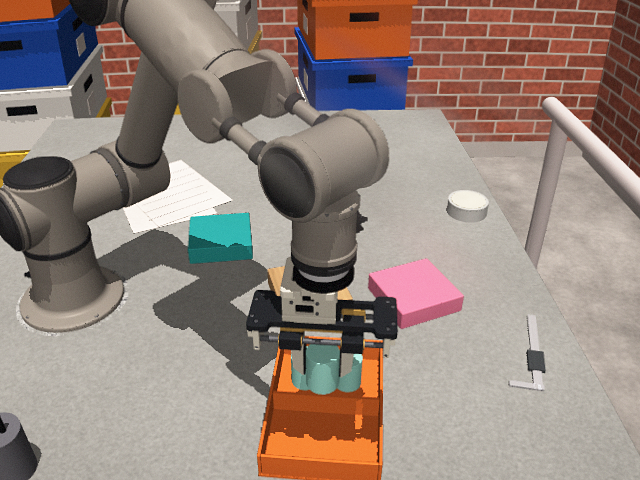

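The core is held upright over the empty half (side view core at (322,372), empty floor at (325,435)). Lowering it, slowing near the floor.

Request:
step_arm([
  [0,0,0,0.03,0],
  [0,0,0,0.06,0],
  [0,0,0,0.06,0],
  [0,0,0,0.06,0],
  [0,0,0,0.03,0],
  [0,0,0,0.014,0],
  [0,0,0,0.008,0],
  [0,0,0,0,0],
])

```text
time: 16.5
tool_pos: [494.9, -385.3, 44.8]
tcp_rot: [3.141, 0.0, 1.431]
contact_force: [0.0, -0.8, -2.6]
grip_width: 46.4
finger_force: 30.0
```

Request:
step_arm([
  [0,0,0,0.002,0],
  [0,0,0,0.002,0],
  [0,0,0,0,0],
  [0,0,0,0,0],
])

```text
time: 16.9
tool_pos: [494.6, -385.4, 42.6]
tcp_rot: [3.141, 0.0, 1.431]
contact_force: [-0.1, -0.1, -2.2]
grip_width: 46.3
finger_force: 30.0
```

Request:
step_arm([
  [0,0,0,0.002,0],
  [0,0,0,0.001,0],
  [0,0,0,0,0],
  [0,0,0,0,0],
])

```text
time: 17.3
tool_pos: [494.5, -385.3, 40.7]
tcp_rot: [3.142, -0.0, 1.431]
contact_force: [-0.6, 1.1, -2.8]
grip_width: 46.1
finger_force: 30.0
```

Request:
step_arm([
  [0,0,0,0.001,0],
  [0,0,0,0,0],
  [0,0,0,0,0],
])

```text
time: 17.6
tool_pos: [494.6, -385.3, 40.3]
tcp_rot: [3.141, 0.0, 1.431]
contact_force: [-0.0, -0.1, -2.2]
grip_width: 46.5
finger_force: 30.0
```

Request:
step_arm([
  [0,0,0,0.001,0],
  [0,0,0,0,0],
  [0,0,0,0,0],
])

```text
time: 17.9
tool_pos: [494.6, -385.4, 40.3]
tcp_rot: [3.141, 0.0, 1.431]
contact_force: [-2.4, 2.1, 5.2]
grip_width: 46.5
finger_force: 30.0
```

Request:
step_arm([
  [0,0,0,0.001,0],
  [0,0,0,0,0],
  [0,0,0,0,0],
])

```text
time: 18.2
tool_pos: [494.5, -385.4, 40.3]
tcp_rot: [3.141, 0.0, 1.431]
contact_force: [-2.9, 2.6, 8.4]
grip_width: 46.5
finger_force: 30.0
```

The core is on the floor. Releasing and backing off.

Request:
step_arm([
  [1,0,0,0,0],
  [1,0,0,0,0],
  [1,0,0,0,0],
  [1,0,0,0,0],
  [1,0,0,0,0],
  [1,0,0,0,0],
  [1,0,0,0,0],
  [1,0,0,0,0],
])

```text
time: 19.0
tool_pos: [494.5, -385.3, 39.2]
tcp_rot: [3.142, -0.0, 1.431]
contact_force: [0.6, 0.5, -0.1]
grip_width: 91.4
finger_force: 0.0
```

Request:
step_arm([
  [1,0,0,-0.02,0],
  [1,0,0,-0.05,0],
  [1,0,0,-0.08,0],
  [1,0,0,-0.08,0],
  [1,0,0,-0.08,0],
  [1,0,0,-0.05,0],
  [1,0,0,0,0],
  [1,0,0,0,0],
])

```text
time: 19.8
tool_pos: [494.4, -385.3, 220.0]
tcp_rot: [3.141, 0.001, 1.431]
contact_force: [0.7, -1.0, -0.6]
grip_width: 92.2
finger_force: 0.0
```

```bash
python3 - <<'E'
from h import *
o=bot.get_obs(); print(o['tool_pos'],o['contact_force'],o['grip_width'])
im,d,p=cap('side','side8'); P=cloud(im,d,p)
m=(abs(P[...,2]-65)<4)&(abs(P[...,0]-494)<40)&(abs(P[...,1]+386)<40); print('core top',m.sum(),cv2.minEnclosingCircle(P[m][:,:2].astype(np.float32)),np.median(P[m][:,2]))
E
```

```text
[ 494.44306917 -385.25768632  220.01546005] [ 0.67124937 -0.9729152  -0.59940878] 92.18450443017551
core top 601 ((491.6824951171875, -385.1899108886719), 24.79986572265625) 63.70996017286279
```

View pics/side8.png

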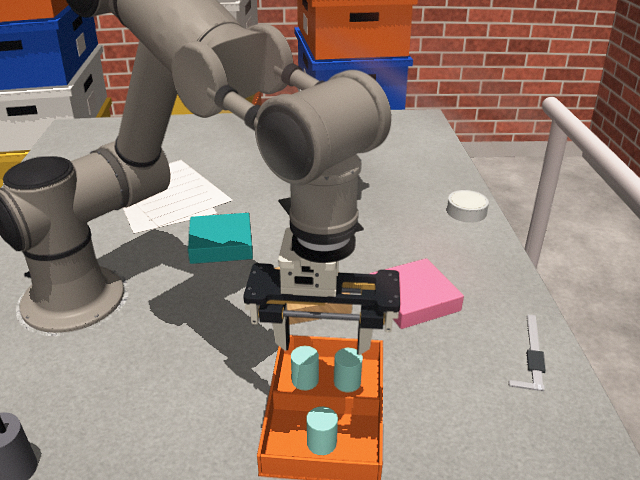

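The core stands on end in the empty half at (322,430), the old cores are undisturbed at (305,368) and (348,370), and the gripper is clear. The drill was confirmed standing in its place earlier. Handing in.

```bash
python3 -c "
from plant import bot
print(bot.close_job())"
```

```text
the job is handed in; nothing more can be done
None
```

The core dropped out onto the wooden block after one rap; the drill is back in its place on the mat, the core stands on end in the crate's empty half, and the job was handed in at about 20 s.

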